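Hook a sample carrier out of a deep chamber

TASK

Take the hooked picker from its blue rest, reach into the clear chamber and press the tail of the orange sample carrier down with the hook so that its nose tips up out of the nest, then draw the carrier out by its raised bar until it lies flat and wholly outside the mouth, on the loading shelf. Lay the picker back in its rest. Touch the carrier only with the picker, and leave the bottle, the lens mount and the white case where they are.

Things in the scene. Friction and masses are not known exactly. Their poses are not given: they have to be found in the camera images.
- chamber: Fixed clear sample chamber. Origin on the bench under the middle of its mouth; x points inward, y across, z up. From x = 0 to 200 mm: inside 60 mm wide, walls 8 mm thick, clear roof from z = 106 to 111 mm, far end shut. Floor heights: z = 30 mm for x 0 to 70, nest at z = 24 for x 70 to 130, well at z = 17 for x 130 to 200. A loading shelf lies before the mouth, at negative x
- shelf_mid (a point): centre of the grey loading shelf's flat top, 30 mm above the bench and 85 mm in front of the mouth; axes as the chamber. The shelf is 170 mm long, from the mouth to its open outer end, level with the chamber's floor, 60 mm wide between aluminium side rims that are 8 mm wide and 5 mm higher than the shelf
- nest_step (a point): middle of the top edge of the 6 mm step between chamber floor and nest, 70 mm inside the mouth, 30 mm above the bench; it stops the carrier's nose, so the carrier cannot be pulled out flat
- nest_edge (a point): middle of the inner edge of the nest floor, 130 mm inside the mouth, 24 mm above the bench. Beyond it the floor drops 7 mm; the carrier's tail overhangs here and the carrier tips on this edge
- carrier: Loose orange sample carrier, 0.14 to 0.24 kg: plate 90 mm long (x), 52 wide, 6 thick, green glass sample 40 x 40 x 3 mm on its nose half. Origin: centre of the underside; x points to the tail (inward at the start). A bar 40 mm wide stands 18 mm above the plate's top from x = 22 to 27 mm; behind it is the bare tail ledge, x = 27 to 45 mm
- carrier_nose (a point): middle of the carrier's lower nose edge, 45 mm from its origin along negative x. About 1 to 2 N pressed on the tail ledge tips the nose up some 10 mm, until the tail meets the floor of the well; released, it falls back
- picker_grip (a point): Loose hooked picker, 0.16 kg: this point is on its axis near its balance point, in the red handle. x points along the tool to the hook, z up. Handle 18 mm wide (y) and 18 high, x = -80 to 25 mm; behind it a steel butt 22 mm wide to x = -95. Ahead a straight steel rod, 6 mm in diameter, on the same axis to x = 240 mm, where it bends straight down
- picker_rod (a point): point on the axis of the picker's rod, 80 mm ahead of the grip point towards the hook. The hook, 6 mm in diameter with a rounded end, points straight down; its bottom is 240 mm ahead of the grip point and 36 mm below the tool's axis
- rest_seat (a point): Seat of the fixed blue rest: where the picker's grip point belongs (within a few mm), 50 mm above the bench; x points along the stored picker to its hook. Two open-topped forks, 20 mm thick: at x = -60 mm under the handle (slot 34 mm wide, floor 41 mm and prongs 53 mm above the bench) and at x = 150 mm under the rod (slot 28 mm, floor 47, prongs 59)
- bottle: bystander: closed amber bottle, 48 mm in diameter, 90 mm high, loose; origin at the centre of its underside
- lens: bystander: aluminium lens mount on a steel post and 44 mm round foot, 85 mm high, loose; origin at the centre of its underside
- case: bystander: white flat case 70 x 100 x 25 mm, loose; origin at the centre of its underside

How it is judged:
On the way, in this order (a step that is already met when the one before it is completed fails the run):
1. the carrier, still in the nest, is tipped with its nose above the step (z of carrier_nose in the frame of chamber above 0.0305 m and x of carrier in the frame of chamber above 0.09 m), for 0.1 s.
2. the carrier lies flat on the loading shelf, wholly outside the mouth (x of carrier in the frame of chamber between -0.127 and -0.045 m and z of carrier in the frame of chamber between 0.027 and 0.034 m and angle between carrier's own z axis and vertical below 0.06 rad), for 0.2 s.
At the end, for the whole second after the job is handed in: Carrier flat (0.06 rad), right side up and still on the loading shelf, its plate wholly outside the mouth and not past the shelf's outer end; picker in both forks of its rest, grip point within 30 mm of the seat point, along the rest within 0.12 rad, hook to the same end as at the start (all of step 2 and linear speed of carrier below 0.01 m/s and horizontal distance between picker_grip and rest_seat below 0.03 m and height (world z) of picker_grip between 0.042 and 0.058 m and angle between the x axis of picker_grip and the x axis of rest_seat, either way round below 0.12 rad and angle between picker_grip's own z axis and vertical below 0.15 rad and contact force between picker and rest above 0.3 N and x of picker_rod in the frame of rest_seat above 0.04 m); the robot touches nothing.
It fails at once if the robot touches the carrier itself (contact force between any of the fingers, the arm and carrier above 0.3 N).
It fails at once if the bottle is disturbed (moved more than 30 mm) (distance of bottle from where it was at the start of the episode above 0.03 m).
It fails at once if the lens mount is disturbed (moved more than 30 mm) (distance of lens from where it was at the start of the episode above 0.03 m).
It fails at once if the white case is disturbed (moved more than 30 mm) (distance of case from where it was at the start of the episode above 0.03 m).
It also fails if it takes over 58 s, if anything falls off the work surface, if the arm or the gripper's body presses on something with over 40 N, if the wrist force passes 120 N, or if a joint passes its speed limit or range.

ROBOT

A 7-joint arm with a two-finger parallel gripper is mounted at the origin on the work surface. World frame = base frame: x ahead of the robot, y to its left, z up, the work surface at z = 0. Lengths are in m, angles in rad, forces in N, time in s.
With the tool pointing down it reaches from about 0.425 to 0.925 m from the base axis. Payload 6.8 kg.
Tool frame: the origin (TCP) lies on the centre line of the jaws, within the pads' length; the fingertips stand 14 mm ahead of it and the grasp point (between the pads) lies 5 mm behind it (bot.finger_overhang is the distance from the TCP to the fingertips, in m); z points along the fingers, y is the line along which they close (so a half turn about z gives the same grasp; the last joint's range is limited). The gripper opens to 85 mm and grips with 20 to 120 N. Pads are 22 mm wide; open, the fingers measure 114 mm over their backs; the gripper's body (76 mm by 85 mm) begins 54 mm behind the grasp point. The pads swing forward as they close: fully open they stand 13 mm farther back than shut.
Start: joints at [-1.359, 0.477, 0.022, 1.555, -0.011, 1.109, -0.083], TCP at [0.212, 0.641, 0.245] pointing down, gripper open.
Joint ranges: [-2.96, 2.96], [-0.34, 2.1], [-1.41, 1.46], [0.24, 2.44], [-1.37, 4.51], [0.17, 1.92], [-2.96, 2.96]. Speed limits (rad/s): [2.39, 2.39, 3.14, 3.14, 3.14, 3.14, 3.14].

INTERFACE

Orientations are given as a unit quaternion [w, x, y, z].
In Python, from station import bot gives the robot as it stands.
- The arm moves only by the shell command python3 -m inch 'ROWS' [OPENING] [FORCE]. ROWS is JSON, a list of rows, each a list of 4 numbers: the shift along the tool's x, y, z in m, then the turn about the tool's z in degrees. A call has 1 to 12 rows; each row shifts and turns the commanded pose from where the row before left it, along the tool's axes as they then stand; what a row does not reach is not made up. A row lasts 1/10 s, in which the tool goes at most 50 mm and 8.59 degrees, less where a joint would pass 70% of its speed; a pose out of reach is approached as far as the arm can. A call is refused whole if a number of a shift passes 0.05 or a number of a turn 8.59, either way. A call with a gripper value outside its range is refused whole. OPENING is the finger opening in m, from 0 to 0.0854, set as the call begins (- or left out, the last holds). The fingers move at their own pace and stop on an object; FORCE is the grip in N (left out, the last holds). Time passes only in rows, so rows that do not move let the fingers close. It gives the time, the measured TCP pose, the force, the opening and the grip force at its end, in the units of the state.
- bot.get_obs(): the state, without advancing time (a new reading comes with each control period).
- bot.read_camera(name): name is "side" or "top"; returns a dict with "color" (384x512x3 uint8, red, green, blue), "mtx" (3x3 intrinsics, pixels), "world_from_camera" (4x4, takes a point from camera to world coordinates). Camera axes: x right, y up, looking along -z (the intrinsics and any distortion apply to the point x, -y, -z); pixel columns grow to the right and rows downward; lengths in m; the calibration is good to about 2 mm. A picture is of the moment at which its call begins. There is no depth.
- bot.hand_in(): hands the job in; it is judged then, once.
The state is a dict: "t": time; "q": joint angles; "joint_vel": joint speeds; "joint_torque": joint torques, N m; "eef_pos": TCP position; "tool_rot": TCP orientation; "contact_force": force on the tool from outside, world axes, zero at the start; "torque": the same for the moment, N m; "gripper_width": opening from 0.0 (shut) to 1.0 (fully open); "grasp_force": force on a finger pad.
Only numpy, scipy, OpenCV 4.12 (cv2) and the standard library are available. Lean on these libraries where they do the work, as an engineer would, in place of code of your own. Each camera call takes 0.05 s, during which the arm holds its last target. There are 200 camera calls.

## Working session

There is one attempt and no reset: what is moved stays moved. The work goes in short steps, Python scripts to look and compute and a shell command to move; the robot and the scene stay as the last step left them, time stands still between calls to the robot, and variables do not carry over. Pictures are saved under pics/ and viewed, at most 10 in all, crops included, and the job is handed in when it is done.

```bash
mkdir -p pics; cat > h.py <<'E'
from station import bot
import numpy as np, cv2, json
def snap(name,fn,crop=None,scale=1):
    r=bot.read_camera(name); np.savez(f'cal_{name}.npz',m=r['mtx'],T=r['world_from_camera'])
    im=r['color'][:,:,::-1]
    cv2.imwrite(f'last_{name}.png',im)
    if crop: x0,y0,x1,y1=crop; im=im[y0:y1,x0:x1]
    im=cv2.resize(im,None,fx=scale,fy=scale,interpolation=cv2.INTER_CUBIC)
    cv2.imwrite('pics/'+fn,im)
def w(name,u,v,z):
    c=np.load(f'cal_{name}.npz'); d=np.linalg.inv(c['m'])@[u,v,1]; T=c['T']
    d=T[:3,:3]@[d[0],-d[1],-d[2]]; o=T[:3,3]
    return o+d*(z-o[2])/d[2]
def px(name,p):
    c=np.load(f'cal_{name}.npz'); T=c['T']; q=T[:3,:3].T@(np.array(p)-T[:3,3]); q=c['m']@[q[0],-q[1],-q[2]]; return q[:2]/q[2]
E
python3 - <<'E'
from h import *
for n in('top','side'): snap(n,n+'0.png',scale=1.5); c=np.load(f'cal_{n}.npz'); print(c['T'].round(3),c['m'].round(1))
o=bot.get_obs();print(o['eef_pos'],o['tool_rot'],o['t'])
E
```

```text
[[ 0.     0.988 -0.153  0.448]
 [-1.     0.002  0.014  0.028]
 [ 0.014  0.153  0.988  1.115]
 [ 0.     0.     0.     1.   ]] [[364.1   0.  260.3]
 [  0.  364.1 191.4]
 [  0.    0.    1. ]]
[[ 0.88   0.265 -0.394  0.115]
 [-0.475  0.482 -0.736 -0.965]
 [-0.005  0.835  0.55   0.801]
 [ 0.     0.     0.     1.   ]] [[452.2   0.  248.1]
 [  0.  452.2 195.2]
 [  0.    0.    1. ]]
[0.21202338 0.64032286 0.24444936] [-8.15268920e-05  1.59194280e-01  9.87246957e-01 -7.87347919e-04] 0.1
```

View pics/top0.png

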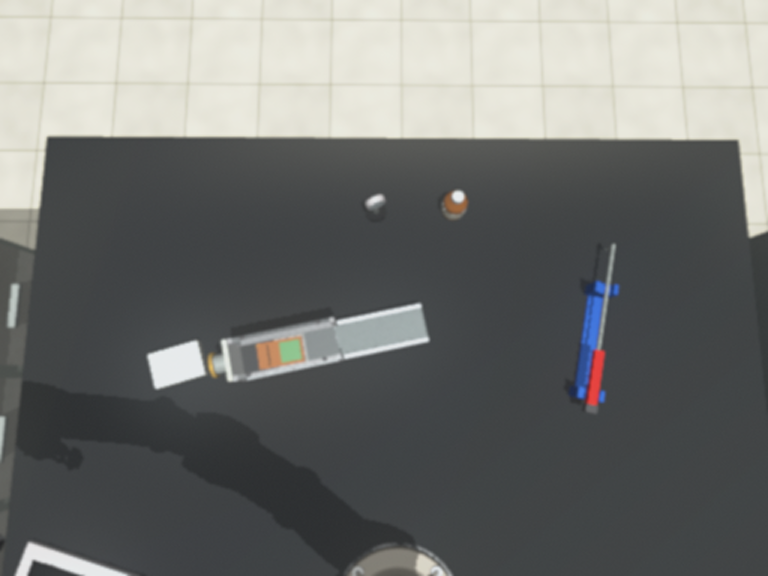

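View pics/side0.png

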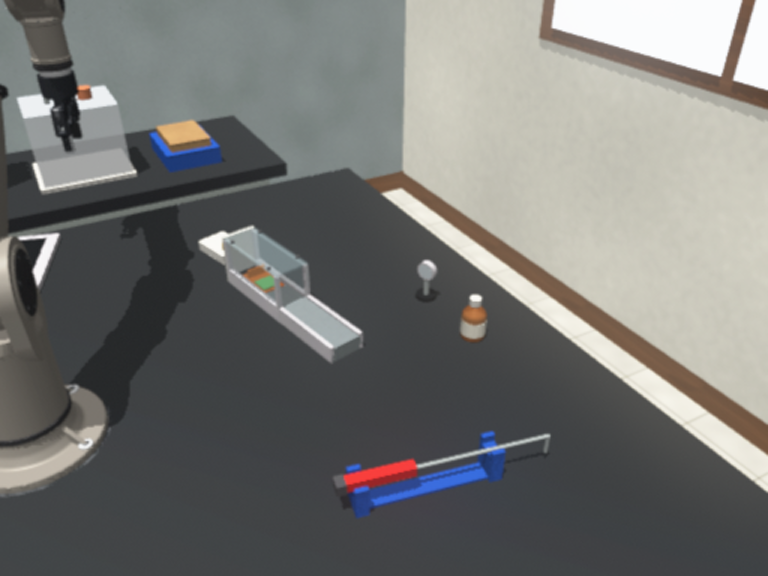

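The top view shows the chamber at about (225–430, 305–380) in the 1.5× picture, with its mouth facing right. The rest and picker are at about (575–615, 245–410) with the hook up. I'll enlarge both.

```bash
python3 - <<'E'
import cv2,numpy as np
im=cv2.imread('last_top.png')
a=cv2.resize(im[190:265,140:300],None,fx=5,fy=5,interpolation=cv2.INTER_CUBIC)  # 800x375
cv2.imwrite('pics/ch.png',a)
b=cv2.resize(im[155:280,370:425],None,fx=4.7,fy=4.7,interpolation=cv2.INTER_CUBIC)
s=cv2.imread('last_side.png'); s=cv2.resize(s[275:355,215:380],None,fx=3.2,fy=3.2,interpolation=cv2.INTER_CUBIC)
c=np.zeros((590,800,3),np.uint8); c[:b.shape[0],:b.shape[1]]=b; c[:s.shape[0],265:265+s.shape[1]]=s
cv2.imwrite('pics/rest.png',c)
E
```

```text
(no output)
```

View pics/ch.png

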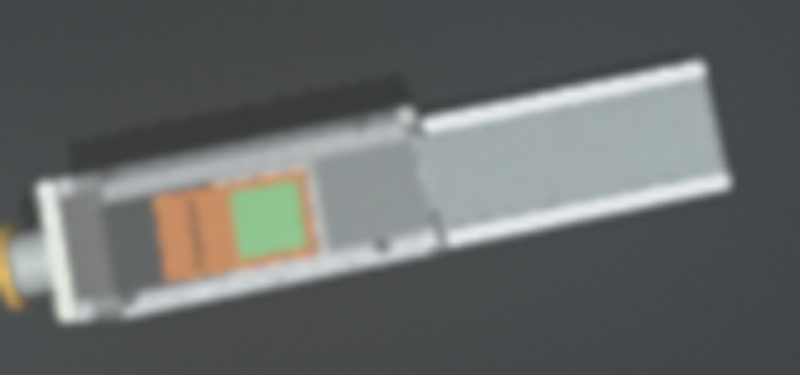

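View pics/rest.png

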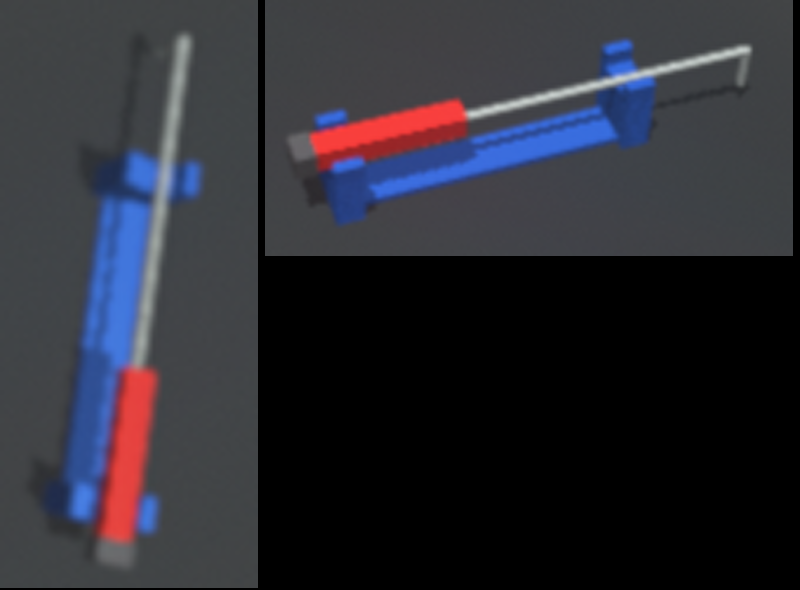

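```bash
python3 - <<'E'
from h import *
np.set_printoptions(precision=4,suppress=True)
C=lambda x,y,z:w('top',140+x/5-.4,190+y/5-.4,z)
R=lambda x,y,z:w('top',370+x/4.7-.4,155+y/4.7-.4,z)
a,b=C(705,63,.035),C(732,185,.035); print('rim end',a,b,np.linalg.norm(a-b),(a+b)/2)
m1,m2=C(420,130,.035),C(443,245,.035); print('rim mouth',m1,m2,(m1+m2)/2,np.linalg.norm((m1+m2-a-b)/2))
n1,n2,t1,t2=C(307,170,.03),C(320,250,.03),C(153,195,.03),C(168,280,.03)
n=(n1+n2)/2;t=(t1+t2)/2;print('nose',n,'tail',t,np.linalg.norm(n-t),np.linalg.norm(n1-n2))
e=(a+b)/2
for k,d in(('axis shelf',(m1+m2)/2-e),('e->tail',t-e),('e->nose',n-e),('sides',m1-a),('s2',m2-b),('carr',t-n)): print(k,np.degrees(np.arctan2(d[1],d[0])),np.linalg.norm(d[:2]))
h,j,bu=R(183,38,.053),R(142,370,.05),R(116,562,.05)
hj=R(138,370,.059)
print('hook',h,'junction',j,hj,'butt',bu)
for p,q in((bu,h),(j,h),(bu,j)): d=q-p; print(np.degrees(np.arctan2(d[1],d[0])),np.linalg.norm(d))
# side crop offset 215,275 scale3.2, x-265
S=lambda x,y,z:w('side',215+(x-265)/3.2-.35,275+y/3.2-.35,z)
print('side junction',S(467,115,.05),'hook',S(748,49,.05),'butt',S(300,152,.05))
E
```

```text
rim end [ 0.5821 -0.0481  0.035 ] [ 0.5094 -0.0635  0.035 ] 0.07433837565689357 [ 0.5457 -0.0558  0.035 ]
rim mouth [0.5417 0.1215 0.035 ] [0.474 0.107 0.035] [0.5079 0.1143 0.035 ] 0.17418065521594475
nose [0.4947 0.1842 0.03  ] tail [0.4786 0.2738 0.03  ] 0.0910923334219908 0.04790863895415309
axis shelf 102.55044045471372 0.17418065521594475
e->tail 101.52179812637056 0.33636240331498474
e->nose 101.99748154531655 0.24530129170898987
sides 103.38866425000538 0.17433779441002378
s2 101.71088292581318 0.1740608585652585
carr 100.24074477401044 0.0910923334219908
hook [ 0.7002 -0.4326  0.053 ] junction [ 0.4892 -0.3951  0.05  ] [ 0.4889 -0.389   0.059 ] butt [ 0.3725 -0.3723  0.05  ]
-10.436825793836936 0.3332237687386777
-10.089124935170547 0.21429987481259904
-11.063229406271338 0.11894244276650875
side junction [ 0.4928 -0.3926  0.05  ] hook [ 0.7014 -0.4359  0.05  ] butt [ 0.379  -0.3671  0.05  ]
```

The picker's grip point is at about (0.465, -0.389) with the hook pointing along -10.4°. The chamber mouth is at about (0.511, 0.1105) and its x axis runs at 101.9°. The lengths I measured for the shelf, rims and carrier (0.174 / 0.074 / 0.091 m) agree with the given sizes. Next I'll plan the transit.

```bash
cat >> h.py <<'E'
def state():
    o=bot.get_obs(); qw,x,y,z=o['tool_rot']
    yaw=np.degrees(np.arctan2(2*(x*y+qw*z),1-2*(y*y+z*z)))
    return np.array(o['eef_pos']),yaw,o
def plan(p0,y0,p1,y1,n):
    p0,p1=np.array(p0),np.array(p1); d=(p1-p0)/n; dy=((y1-y0+180)%360-180)/n if abs(y1-y0)>180.5 else (y1-y0)/n
    rows=[]
    for i in range(n):
        a=np.radians(y0+i*dy); c,s=np.cos(a),np.sin(a)
        rows.append([round(d[0]*c+d[1]*s,4),round(d[0]*s-d[1]*c,4),round(-d[2],4),round(-dy,2)])
    print(json.dumps(rows))
E
python3 - <<'E'
from h import *
p,y,o=state(); print(p,y,o['gripper_width'])
plan(p,y,(.55,.25,.25),y-96,12)
plan((.55,.25,.25),y-96,(.55,-.2,.25),-10.4,12)
plan((.55,-.2,.25),-10.4,(.465,-.389,.15),-10.4,6)
E
```

```text
[0.21202338 0.64032286 0.24444936] 161.67973332479178 0.9974988482451604
[[-0.037, -0.022, -0.0005, 8.0], [-0.0397, -0.0167, -0.0005, 8.0], [-0.0416, -0.011, -0.0005, 8.0], [-0.0427, -0.0051, -0.0005, 8.0], [-0.043, 0.0009, -0.0005, 8.0], [-0.0425, 0.0069, -0.0005, 8.0], [-0.0411, 0.0127, -0.0005, 8.0], [-0.0389, 0.0183, -0.0005, 8.0], [-0.036, 0.0236, -0.0005, 8.0], [-0.0324, 0.0283, -0.0005, 8.0], [-0.0281, 0.0326, -0.0005, 8.0], [-0.0233, 0.0362, -0.0005, 8.0]]
[[-0.0342, 0.0154, -0.0, 6.34], [-0.0323, 0.0191, -0.0, 6.34], [-0.0299, 0.0226, -0.0, 6.34], [-0.0273, 0.0257, -0.0, 6.34], [-0.0243, 0.0286, -0.0, 6.34], [-0.021, 0.0311, -0.0, 6.34], [-0.0174, 0.0332, -0.0, 6.34], [-0.0136, 0.0349, -0.0, 6.34], [-0.0097, 0.0362, -0.0, 6.34], [-0.0056, 0.0371, -0.0, 6.34], [-0.0015, 0.0375, -0.0, 6.34], [0.0027, 0.0374, -0.0, 6.34]]
[[-0.0082, 0.0335, 0.0167, -0.0], [-0.0082, 0.0335, 0.0167, -0.0], [-0.0082, 0.0335, 0.0167, -0.0], [-0.0082, 0.0335, 0.0167, -0.0], [-0.0082, 0.0335, 0.0167, -0.0], [-0.0082, 0.0335, 0.0167, -0.0]]
```

```bash
python3 -m inch '[[-0.037,-0.022,0,8],[-0.04,-0.017,0,8],[-0.042,-0.011,0,8],[-0.043,-0.005,0,8],[-0.043,0.001,0,8],[-0.042,0.007,0,8],[-0.041,0.013,0,8],[-0.039,0.018,0,8],[-0.036,0.024,0,8],[-0.032,0.028,0,8],[-0.028,0.033,0,8],[-0.023,0.036,0,8]]' 0.0854 120
python3 -m inch '[[-0.034,0.015,0,6.3],[-0.032,0.019,0,6.3],[-0.03,0.023,0,6.3],[-0.027,0.026,0,6.3],[-0.024,0.029,0,6.3],[-0.021,0.031,0,6.3],[-0.017,0.033,0,6.3],[-0.014,0.035,0,6.3],[-0.01,0.036,0,6.3],[-0.006,0.037,0,6.3],[-0.0015,0.0375,0,6.3],[0.003,0.037,0,6.3]]'
python3 - <<'E'
from h import *
p,y,o=state(); print(p,y,o['q'],o['t'])
plan(p,y,(.465,-.389,.15),-10.4,6)
E
```

```text
t: 1.3
eef_pos: [0.5519, 0.2496, 0.2451]
tool_rot: [-0.0, 0.842, 0.54, -0.0]
contact_force: [-0.2, 1.0, 0.2]
gripper_width: 1.002
grasp_force: 0.0
t: 2.5
eef_pos: [0.5528, -0.1992, 0.245]
tool_rot: [-0.0, 0.996, -0.089, -0.0]
contact_force: [1.4, -0.1, -0.6]
gripper_width: 1.002
grasp_force: 0.0
[ 0.55281339 -0.19919018  0.24504941] -10.163756478955975 [-0.42560572  0.4539498   0.90118814  1.81306809 -0.40281832  1.07092183
 -1.12343516] 2.5
[[-0.0088, 0.0337, 0.0158, 0.04], [-0.0088, 0.0337, 0.0158, 0.04], [-0.0088, 0.0337, 0.0158, 0.04], [-0.0088, 0.0337, 0.0158, 0.04], [-0.0087, 0.0337, 0.0158, 0.04], [-0.0087, 0.0338, 0.0158, 0.04]]
```

```bash
python3 -m inch '[[-0.009,0.034,0.016,0],[-0.009,0.034,0.016,0],[-0.009,0.034,0.016,0],[-0.009,0.034,0.016,0],[-0.009,0.034,0.016,0],[-0.009,0.034,0.016,0],[0,0,0,0]]'
python3 - <<'E'
from h import *
p,y,o=state(); print(p,y,o['q'],o['t'])
bot.read_camera('top')
r=cv2.resize(bot.read_camera('top')['color'][150:290,350:440,::-1],None,fx=4,fy=4,interpolation=cv2.INTER_CUBIC)
s=bot.read_camera('side')['color'][235:355,200:380,::-1]
s=cv2.resize(s,None,fx=2.4,fy=2.4,interpolation=cv2.INTER_CUBIC)
c=np.zeros((560,800,3),np.uint8); c[:560,:360]=r; c[:288,365:365+432]=s; cv2.imwrite('pics/above.png',c)
E
```

```text
t: 3.2
eef_pos: [0.4598, -0.3939, 0.1476]
tool_rot: [0.001, 0.996, -0.09, -0.002]
contact_force: [-0.8, 0.6, 0.2]
gripper_width: 1.0
grasp_force: 0.0
[ 0.45975714 -0.39390077  0.14763674] -10.384596456960255 [ 0.03701043  0.59619745  0.79310766  1.85189593 -0.52267405  0.91818658
 -0.67858524] 3.2
```

View pics/above.png

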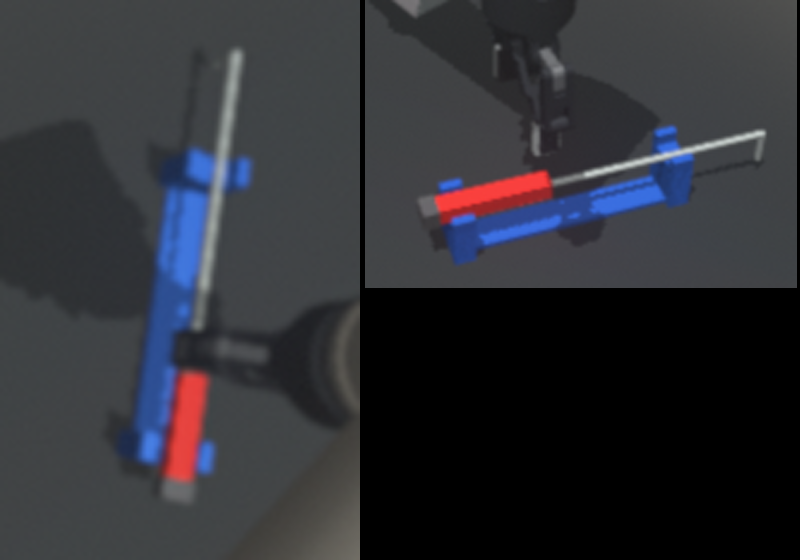

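The hand is over the handle just behind the rod junction, with the fingers on both sides of it. The handle edges are at about u 180–205 and the fingers at about 172–268, offset by parallax as expected. I'll lower and grip.

```bash
python3 -m inch '[[0.004,-0.006,0,0],[0,0,0.03,0],[0,0,0.03,0],[0,0,0.02,0],[0,0,0.01,0],[0,0,0.006,0],[0,0,0,0],[0,0,0,0]]'
python3 -m inch '[[0,0,0,0],[0,0,0,0],[0,0,0,0],[0,0,0,0],[0,0,0,0],[0,0,0,0],[0,0,0,0],[0,0,0,0],[0,0,0,0],[0,0,0,0]]' 0 120
```

```text
t: 4.15
eef_pos: [0.4705, -0.3846, 0.0542]
tool_rot: [0.0, 0.996, -0.086, 0.001]
contact_force: [-0.3, 0.6, 0.4]
gripper_width: 0.998
grasp_force: 0.0
t: 5.15
eef_pos: [0.47, -0.385, 0.054]
tool_rot: [0.0, 0.996, -0.087, 0.0]
contact_force: [-1.4, 0.5, 5.7]
gripper_width: 0.185
grasp_force: 117.7
```

```bash
python3 -m inch '[[0,0,-0.01,0],[0,0,-0.02,0],[0,0,-0.03,0],[0,0,-0.03,0],[0,0,-0.03,0],[0,0,-0.03,0],[0,0,0,0],[0,0,0,0]]'
python3 - <<'E'
from h import *
p,y,o=state(); print(p,y,o['q'],o['contact_force'],o['torque'])
t=bot.read_camera('top'); s=bot.read_camera('side')
for n,r in(('top',t),('side',s)): cv2.imwrite(f'lift_{n}.png',r['color'][:,:,::-1])
T=p+np.r_[.24*np.cos(np.radians(y)),.24*np.sin(np.radians(y)),-.036]
print(px('top',p),px('top',T+[0,0,.036]),px('side',p),px('side',T))
a=t['color'][140:270,360:440,::-1]; a=cv2.resize(a,None,fx=4,fy=4,interpolation=cv2.INTER_CUBIC)
b=cv2.resize(s['color'][185:315,225:385,::-1],None,fx=3,fy=3,interpolation=cv2.INTER_CUBIC)
c=np.zeros((520,800,3),np.uint8); c[:520,:320]=a; c[:390,320:]=b; cv2.imwrite('pics/lift.png',c)
E
```

```text
t: 5.95
eef_pos: [0.4699, -0.3842, 0.2037]
tool_rot: [-0.0, 0.996, -0.086, 0.0]
contact_force: [0.3, 0.2, -1.4]
gripper_width: 0.178
grasp_force: 117.5
[ 0.46989617 -0.3841657   0.20367771] -9.916822881172898 [-0.02495378  0.53108542  0.84749489  1.80737332 -0.46455356  1.01422169
 -0.73671653] [ 0.26161596  0.19042886 -1.38780969] [ 0.00281098 -0.05142577 -0.02956934]
[420.05966527 238.71546915] [429.79253616 147.01118965] [268.08669885 258.11928165] [371.65419143 247.00533738]
```

View pics/lift.png

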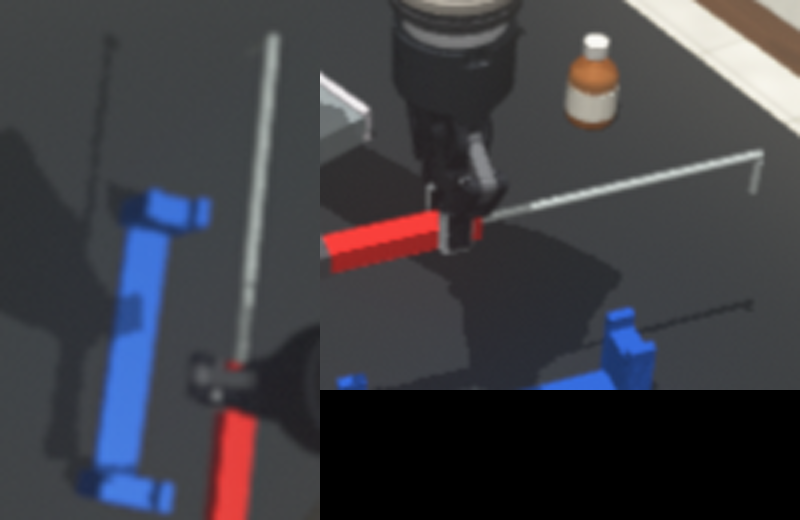

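The picker is held level, with the hook bottom at side pixel (370, 249) and the elbow at (371.7, 236.3). In the top view the elbow is at (428, 148.5). I'll fit the picker's pose in the hand.

```bash
python3 - <<'E'
from h import *
from scipy.optimize import least_squares
p,y,o=state()
obs=[('top',(243,0,1),(427.7,148.3)),('top',(25,0,1),(419.3,230.2)),('side',(25,0,0),(278.7,258)),('side',(243,0,2),(371.5,235.8)),('side',(240,0,-36),(369.9,248.8))]
def f(v):
    dx,dy,dz,yaw,pit=v; a=np.radians(y+yaw); t=np.radians(pit)
    X=np.array([np.cos(a)*np.cos(t),np.sin(a)*np.cos(t),np.sin(t)]);Y=np.array([-np.sin(a),np.cos(a),0]);Z=np.cross(X,Y)
    b=np.radians(y); g=p+dx*1e-3*np.array([np.cos(b),np.sin(b),0])+dy*1e-3*np.array([-np.sin(b),np.cos(b),0])+[0,0,dz*1e-3]
    r=[]
    for n,q,u in obs: r+=list(px(n,g+(X*q[0]+Y*q[1]+Z*q[2])*1e-3)-u)
    return np.array(r+[dy/6,dz/6])
s=least_squares(f,np.zeros(5)); print('dx dy dz yaw pitch',s.x.round(2)); print(s.fun.round(2))
E
```

```text
dx dy dz yaw pitch [-2.81  0.07 -4.62  0.51 -0.37]
[-0.19 -0.58  0.4   0.05 -0.77 -0.04  1.31 -0.51 -0.95  0.52  0.01 -0.77]
```

```bash
python3 - <<'E'
from h import *
p,y,o=state()
plan(p,y,(.5676,-.1596,.2),101.5,16)
E
```

```text
[[0.0036, -0.0148, 0.0001, -6.96], [0.0054, -0.0143, 0.0001, -6.96], [0.0071, -0.0135, 0.0001, -6.96], [0.0087, -0.0126, 0.0001, -6.96], [0.0102, -0.0114, 0.0001, -6.96], [0.0115, -0.0101, 0.0001, -6.96], [0.0126, -0.0086, 0.0001, -6.96], [0.0136, -0.0071, 0.0001, -6.96], [0.0143, -0.0054, 0.0001, -6.96], [0.0149, -0.0036, 0.0001, -6.96], [0.0152, -0.0018, 0.0001, -6.96], [0.0153, 0.0001, 0.0001, -6.96], [0.0152, 0.002, 0.0001, -6.96], [0.0148, 0.0038, 0.0001, -6.96], [0.0142, 0.0055, 0.0001, -6.96], [0.0135, 0.0072, 0.0001, -6.96]]
```

```bash
python3 -m inch '[[0.004,-0.015,0,-7],[0.005,-0.014,0,-7],[0.007,-0.0135,0,-7],[0.009,-0.0125,0,-7],[0.01,-0.0115,0,-7],[0.0115,-0.01,0,-7],[0.0125,-0.0085,0,-7],[0.0135,-0.007,0,-7]]'
python3 -m inch '[[0.0145,-0.0055,0,-7],[0.015,-0.0035,0,-7],[0.015,-0.002,0,-7],[0.0155,0,0,-7],[0.015,0.002,0,-7],[0.015,0.004,0,-7],[0.014,0.0055,0,-7],[0.0135,0.007,0,-7],[0,0,0,0],[0,0,0,0]]'
python3 - <<'E'
from h import *
p,y,o=state(); print(p,y,o['q'])
M=np.array([.5107,.1105]);a=np.radians(101.9);d=np.array([np.cos(a),np.sin(a)])
print('chamber x,y',(p[:2]-M)@d,(p[:2]-M)@[-d[1],d[0]])
plan(p,y,(.5676,-.1596,.096),101.5,4)
E
```

```text
t: 6.85
eef_pos: [0.5181, -0.2718, 0.2017]
tool_rot: [-0.001, 0.919, 0.394, -0.001]
contact_force: [-0.0, 0.4, -1.1]
gripper_width: 0.18
grasp_force: 117.4
t: 7.85
eef_pos: [0.5661, -0.1606, 0.2022]
tool_rot: [-0.001, 0.63, 0.777, -0.001]
contact_force: [-0.7, -1.0, -1.1]
gripper_width: 0.177
grasp_force: 117.4
[ 0.56605861 -0.16058789  0.20219615] 101.90301155134831 [-0.09804886  0.39350013  0.34610205  1.82932297 -0.16029727  0.94832426
  0.52548365]
chamber x,y -0.276677112527101 0.0017305550714711202
[[0.0002, 0.0004, 0.0265, 0.1], [0.0002, 0.0004, 0.0265, 0.1], [0.0002, 0.0004, 0.0265, 0.1], [0.0002, 0.0004, 0.0265, 0.1]]
```

```bash
python3 -m inch '[[0,0.0015,0.03,0],[0,0,0.03,0],[0,0,0.03,0],[0,0,0.016,0],[0,0,0,0],[0,0,0,0]]'
python3 - <<'E'
from h import *
p,y,o=state(); print(p,y)
t=bot.read_camera('top'); s=bot.read_camera('side')
a=t['color'][190:265,140:300,::-1]; a=cv2.resize(a,None,fx=5,fy=5,interpolation=cv2.INTER_CUBIC)
b=cv2.resize(s['color'][145:215,140:300,::-1],None,fx=3.2,fy=3.2,interpolation=cv2.INTER_CUBIC)
c=np.zeros((600,800,3),np.uint8); c[:375]=a; c[376:600,:512]=b; cv2.imwrite('pics/entry.png',c)
u=np.radians(y); H=p+np.r_[.239*np.cos(u),.239*np.sin(u),-.004]; 
f=lambda q:(px('top',q)-[140,190])*5+2
print('pred hook top',f(H),'mouth axis z.093',f([.5107,.1105,.093]))
E
```

```text
t: 8.45
eef_pos: [0.568, -0.1612, 0.0974]
tool_rot: [-0.0, 0.63, 0.777, -0.0]
contact_force: [-0.2, -0.9, -1.2]
gripper_width: 0.179
grasp_force: 117.6
[ 0.5680168  -0.16118303  0.09741476] 101.91295926283485
pred hook top [497.76501853 162.13162321] mouth axis z.093 [429.99426239 176.38863364]
```

View pics/entry.png

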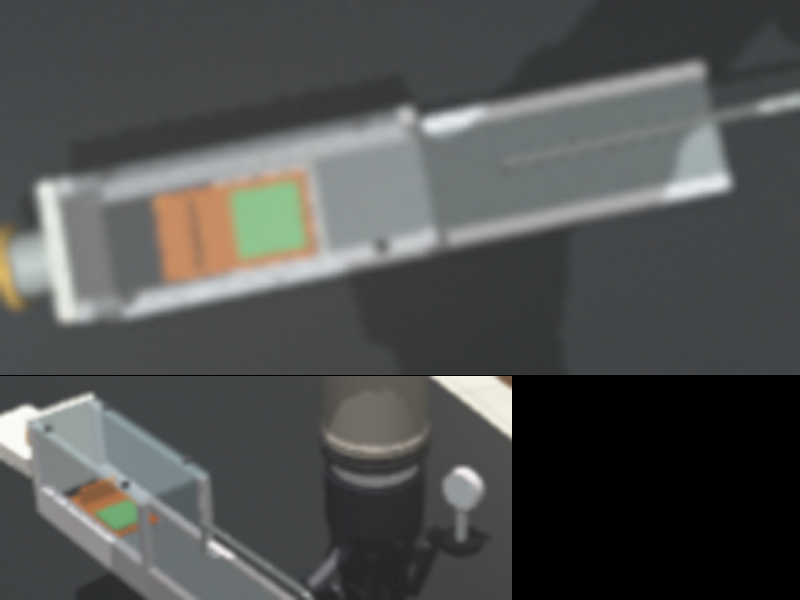

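The rod is centred between the shelf rims, with the hook's tip at about (502, 163) where I predicted (498, 162). I'll drive it straight in above the bar.

```bash
python3 -m inch '[[0.01,0,0,0],[0.02,0,0,0],[0.025,0,0,0],[0.025,0,0,0],[0.025,0,0,0],[0.025,0,0,0],[0.025,0,0,0],[0.02,0,0,0],[0.015,0,0,0],[0.008,0,0,0],[0,0,0,0],[0,0,0,0]]'
python3 - <<'E'
from h import *
p,y,o=state(); print(p,y)
M=np.array([.5107,.1105]);a=np.radians(101.9);d=np.array([np.cos(a),np.sin(a)])
print('chamber x,y',(p[:2]-M)@d,(p[:2]-M)@[-d[1],d[0]])
t=bot.read_camera('top'); s=bot.read_camera('side')
a=t['color'][210:265,145:225,::-1]; a=cv2.resize(a,None,fx=7,fy=7,interpolation=cv2.INTER_CUBIC)
b=cv2.resize(s['color'][145:215,140:220,::-1],None,fx=3,fy=3,interpolation=cv2.INTER_CUBIC)
c=np.zeros((600,800,3),np.uint8); c[:385,:560]=a; c[386:596,:240]=b; cv2.imwrite('pics/in.png',c)
E
```

```text
t: 9.75
eef_pos: [0.5272, 0.0328, 0.0975]
tool_rot: [0.0, 0.629, 0.777, -0.0]
contact_force: [0.8, -0.0, -1.3]
gripper_width: 0.179
grasp_force: 117.6
[0.52720088 0.03279062 0.09749846] 102.02981637837476
chamber x,y -0.07944187608355953 -0.00012225946165495222
```

View pics/in.png

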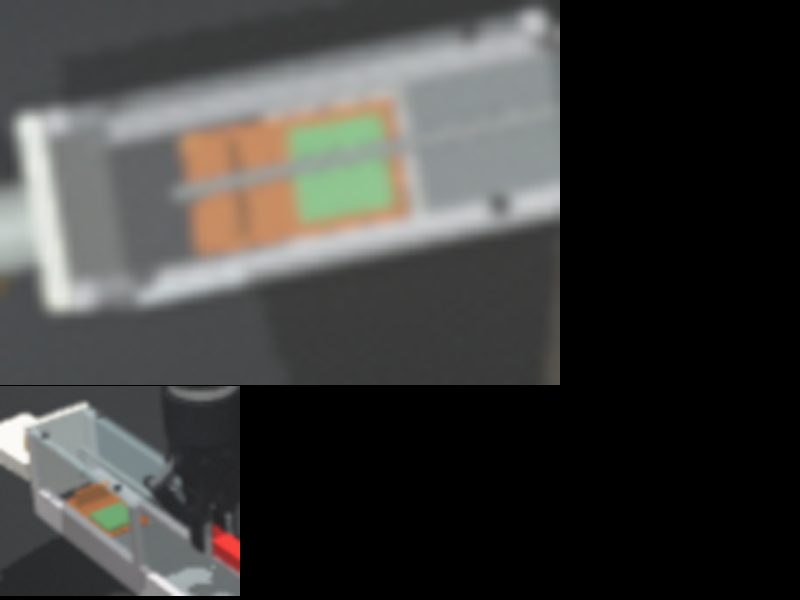

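```bash
python3 - <<'E'
from h import *
M=np.array([.5107,.1105]);a=np.radians(101.9);d=np.array([np.cos(a),np.sin(a)])
C=lambda x,y,z:(lambda q:(round((q-M)@d,4),round((q-M)@[-d[1],d[0]],4)))(w('top',145+x/7-.43,210+y/7-.43,z)[:2])
print('rod end',C(173,192,.0935),'tail',C(180,138,.03),C(198,253,.03),'nose',C(392,98,.03),C(408,213,.03),'dark line (bar front foot?)',C(233,140,.03),C(245,235,.03),'glass',C(288,127,.033),C(388,118,.033))
E
```

```text
rod end (np.float64(0.1592), np.float64(0.001)) tail (np.float64(0.1666), np.float64(-0.0256)) (np.float64(0.1674), np.float64(0.0233)) nose (np.float64(0.0761), np.float64(-0.0239)) (np.float64(0.0783), np.float64(0.0251)) dark line (bar front foot?) (np.float64(0.1449), np.float64(-0.0202)) (np.float64(0.1469), np.float64(0.02)) glass (np.float64(0.1208), np.float64(-0.0206)) (np.float64(0.0789), np.float64(-0.0156))
```

Hook centre is at chamber x ≈ 0.156, and the bare ledge spans 0.149–0.167, so the hook is over the ledge. I'll lower it and press.

```bash
python3 -m inch '[[0.0005,0,0.01,0],[0,0,0.01,0],[0,0,0.004,0],[0,0,0,0],[0,0,0,0]]'
python3 -m inch '[[0,0,0.003,0],[0,0,0,0],[0,0,0,0]]'
python3 -m inch '[[0,0,0.003,0],[0,0,0,0],[0,0,0,0]]'
python3 - <<'E'
from h import *
p,y,o=state();print(p,y,o['contact_force'],o['torque'])
E
```

```text
t: 10.35
eef_pos: [0.5268, 0.0339, 0.073]
tool_rot: [-0.0, 0.629, 0.778, -0.0]
contact_force: [0.2, -0.3, -1.0]
gripper_width: 0.175
grasp_force: 117.6
t: 10.65
eef_pos: [0.5269, 0.0341, 0.0704]
tool_rot: [0.0, 0.629, 0.778, 0.0]
contact_force: [-0.4, -0.3, -1.7]
gripper_width: 0.178
grasp_force: 117.6
t: 10.95
eef_pos: [0.5269, 0.0342, 0.0673]
tool_rot: [-0.0, 0.629, 0.778, 0.0]
contact_force: [-0.1, -0.8, -0.8]
gripper_width: 0.178
grasp_force: 117.6
[0.52691191 0.03420093 0.06730812] 102.07196185257263 [-0.14611091 -0.82224624 -0.83506808] [ 0.20006092  0.06783245 -0.09097125]
```

```bash
python3 -m inch '[[0,0,0.002,0],[0,0,0,0],[0,0,0,0]]' | grep -E "eef|contact"
python3 -m inch '[[0,0,0.002,0],[0,0,0,0],[0,0,0,0]]'| grep -E "eef|contact"
python3 - <<'E'
from h import *
p,y,o=state();print(p,y,o['contact_force'],o['torque'])
t=bot.read_camera('top'); s=bot.read_camera('side')
a=t['color'][210:265,145:225,::-1]; a=cv2.resize(a,None,fx=7,fy=7,interpolation=cv2.INTER_CUBIC)
b=cv2.resize(s['color'][145:215,140:220,::-1],None,fx=3,fy=3,interpolation=cv2.INTER_CUBIC)
c=np.zeros((600,800,3),np.uint8); c[:385,:560]=a; c[386:596,:240]=b; cv2.imwrite('pics/press.png',c)
E
```

```text
eef_pos: [0.5268, 0.0342, 0.0653]
contact_force: [1.3, 0.8, -0.7]
eef_pos: [0.5268, 0.0341, 0.0633]
contact_force: [1.1, 0.7, -1.0]
[0.52684057 0.03414212 0.06325282] 102.0771990409825 [ 1.14505203  0.67409882 -0.9875693 ] [0.36800687 0.05861111 0.02758661]
```

View pics/press.png

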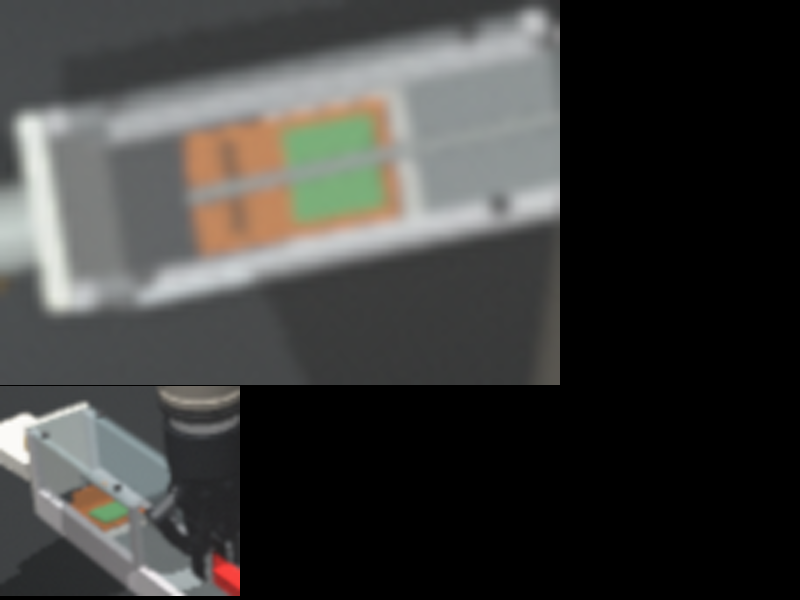

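The carrier has tipped: the glass is shaded darker and the nose edge has moved about 6 px left in the crop. I'll press slightly further to find the floor.

```bash
python3 -m inch '[[0,0,0.001,0],[0,0,0,0],[0,0,0,0]]' | grep -E "eef|contact"
python3 - <<'E'
from h import *
p,y,o=state();print(o['contact_force'],o['torque'])
E
python3 -m inch '[[0,0,0.001,0],[0,0,0,0],[0,0,0,0]]' | grep -E "eef|contact"
python3 - <<'E'
from h import *
p,y,o=state();print(o['contact_force'],o['torque'])
E
```

```text
eef_pos: [0.5269, 0.0341, 0.0623]
contact_force: [0.4, 0.2, -0.2]
[ 0.40634603  0.22764376 -0.18361008] [ 0.45007911  0.05742578 -0.00312367]
eef_pos: [0.5269, 0.034, 0.0613]
contact_force: [-0.0, -0.4, 0.8]
[-0.00734361 -0.44634038  0.83191828] [0.49173339 0.09561729 0.01517351]
```

```bash
python3 -m inch '[[-0.003,0,0,0],[-0.003,0,0,0],[-0.003,0,0,0],[-0.003,0,-0.0005,0],[-0.003,0,-0.0005,0],[-0.003,0,-0.0005,0],[-0.002,0,-0.0005,0],[0,0,0,0]]' | grep -E "eef|contact"
python3 - <<'E'
from h import *
p,y,o=state();print(o['contact_force'],o['torque'])
t=bot.read_camera('top'); s=bot.read_camera('side')
a=t['color'][210:265,145:225,::-1]; a=cv2.resize(a,None,fx=7,fy=7,interpolation=cv2.INTER_CUBIC)
b=cv2.resize(s['color'][145:215,140:220,::-1],None,fx=3,fy=3,interpolation=cv2.INTER_CUBIC)
c=np.zeros((600,800,3),np.uint8); c[:385,:560]=a; c[386:596,:240]=b; cv2.imwrite('pics/pull.png',c)
E
```

```text
eef_pos: [0.5312, 0.0139, 0.0634]
contact_force: [-1.0, 2.4, 2.2]
[-0.98305805  2.37085522  2.16126574] [1.49211501 0.36934565 0.06733432]
```

View pics/pull.png

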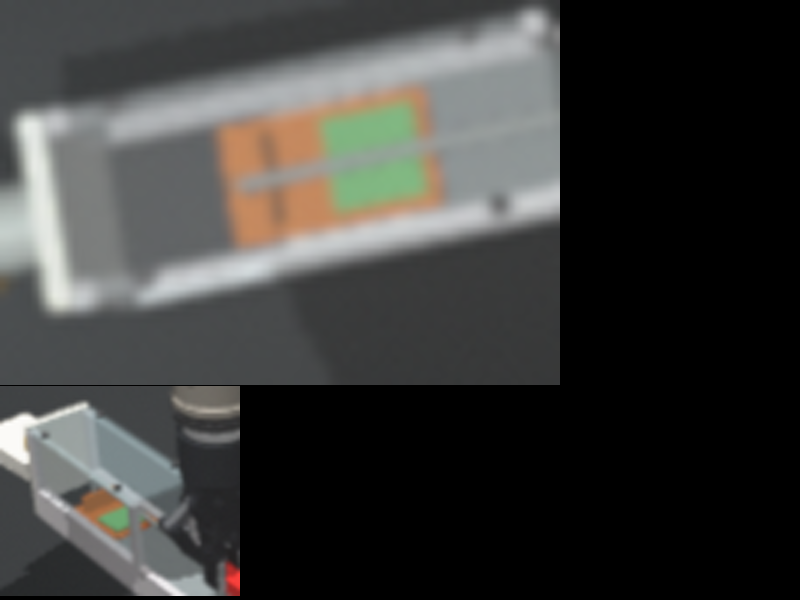

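The nose has passed the step, with the carrier shifted about 15 mm outward. I'll raise the hook to mid-bar height and draw it out.

```bash
python3 -m inch '[[0,0,-0.004,0],[0,0,-0.004,0],[0,0,-0.003,0],[0,0,-0.002,0],[0,0,0,0],[0,0,0,0]]' | grep -E "eef|contact"
python3 - <<'E'
from h import *
p,y,o=state();print(o['contact_force'],o['torque'])
E
python3 -m inch '[[-0.005,0,0,0],[-0.008,0,0,0],[-0.008,0,0,0],[-0.008,0,0,0],[-0.008,0,0,0],[-0.005,0,0,0],[0,0,0,0]]' | grep -E "eef|contact"
cat >> h.py <<'E'
def find():
    M=np.array([.5107,.1105]);a=np.radians(101.9);d=np.array([np.cos(a),np.sin(a)]);n=np.array([-d[1],d[0]])
    t=bot.read_camera('top')['color'].astype(int); R,G,B=t[...,0],t[...,1],t[...,2]
    for k,m in(('orange',(R>120)&(R-B>50)&(R-G>25)),('green',(G-R>25)&(G-B>15)&(G>90))):
        m[:, :140]=0; m[:,300:]=0; m[:185]=0; m[270:]=0
        v,u=np.nonzero(m)
        q=np.array([w('top',a_,b_,.035)[:2] for a_,b_ in zip(u,v)])-M
        x=q@d; y=q@n; print(k,len(u),'x',np.percentile(x,[1,50,99]).round(4),'y',np.percentile(y,[1,50,99]).round(4))
E
python3 - <<'E'
from h import *
p,y,o=state();print(y,o['contact_force'],o['torque'],o['t']); find()
E
```

```text
eef_pos: [0.5311, 0.0142, 0.0763]
contact_force: [-0.7, -0.4, -1.8]
[-0.74998411 -0.38156427 -1.78491586] [-0.01552204 -0.03333384 -0.01153612]
eef_pos: [0.5401, -0.0281, 0.0763]
contact_force: [-0.3, -0.2, -1.4]
101.97761669110311 [-0.32830123 -0.20850382 -1.42925408] [ 0.00018949  0.00502464 -0.01412167] 14.45
orange 291 x [0.0211 0.0852 0.2592] y [-0.0276  0.0019  0.0235]
green 133 x [0.0271 0.0453 0.0632] y [-0.0216 -0.0064  0.0142]
```

```bash
python3 -m inch '[[-0.004,0,-0.002,0],[-0.008,0,0,0],[-0.01,0,0,0],[-0.01,0,0,0],[-0.01,0,0,0],[-0.01,0,0,0],[-0.01,0,0,0],[-0.01,0,0,0],[-0.005,0,0,0],[0,0,0,0]]' | grep -E "eef|contact"
python3 - <<'E'
from h import *
p,y,o=state();print(y,o['torque'],o['t']); find()
E
```

```text
eef_pos: [0.5561, -0.1031, 0.0784]
contact_force: [-0.3, 1.0, -1.7]
101.98321890455388 [0.06423621 0.01984063 0.01601875] 15.5
orange 320 x [-0.0573  0.0045  0.2591] y [-0.0287  0.0016  0.0236]
green 133 x [-0.0497 -0.0325 -0.0147] y [-0.0216 -0.0058  0.0142]
```

```bash
python3 -m inch '[[-0.004,0,0,0],[-0.008,0,0,0],[-0.01,0,0,0],[-0.01,0,0,0],[-0.01,0,0,0],[-0.01,0,0,0],[-0.01,0,0,0],[-0.006,0,0,0],[-0.003,0,0,0],[0,0,0,0]]' | grep -E "eef|contact"
python3 - <<'E'
from h import *
p,y,o=state();print(p,y,o['torque'],o['t']); find()
E
```

```text
eef_pos: [0.5709, -0.172, 0.0783]
contact_force: [-0.4, -0.2, -1.1]
[ 0.57089331 -0.17202693  0.07832974] 102.03373123190141 [0.02325379 0.03843855 0.02544736] 16.55
orange 330 x [-0.1273 -0.0632  0.259 ] y [-0.0287  0.0003  0.0234]
green 134 x [-0.1202 -0.1028 -0.085 ] y [-0.0216 -0.0059  0.014 ]
```

```bash
python3 -m inch '[[0.003,0,0,0],[0,0,-0.008,0],[0,0,-0.015,0],[0,0,-0.025,0],[0,0,-0.035,0],[0,0,-0.035,0],[0,0,0,0],[0,0,0,0]]' | grep -E "eef|contact"
python3 - <<'E'
from h import *
p,y,o=state();print(p,y,o['t']); find(); plan(p,y,(.470,-.385,.2),-9.9,16)
E
```

```text
eef_pos: [0.5707, -0.1684, 0.198]
contact_force: [-0.1, 0.0, -2.0]
[ 0.57072517 -0.16835542  0.19804337] 102.08246353279434 17.4
orange 310 x [-0.1272 -0.0641  0.2591] y [-0.0287  0.0022  0.0234]
green 127 x [-0.1207 -0.1032 -0.0849] y [-0.0216 -0.0011  0.014 ]
[[-0.0119, -0.009, -0.0001, 7.0], [-0.0129, -0.0075, -0.0001, 7.0], [-0.0137, -0.0058, -0.0001, 7.0], [-0.0144, -0.0041, -0.0001, 7.0], [-0.0147, -0.0023, -0.0001, 7.0], [-0.0149, -0.0005, -0.0001, 7.0], [-0.0149, 0.0013, -0.0001, 7.0], [-0.0146, 0.0031, -0.0001, 7.0], [-0.0141, 0.0049, -0.0001, 7.0], [-0.0134, 0.0065, -0.0001, 7.0], [-0.0125, 0.0081, -0.0001, 7.0], [-0.0114, 0.0096, -0.0001, 7.0], [-0.0102, 0.0109, -0.0001, 7.0], [-0.0088, 0.0121, -0.0001, 7.0], [-0.0072, 0.0131, -0.0001, 7.0], [-0.0056, 0.0138, -0.0001, 7.0]]
```

```bash
python3 -m inch '[[-0.012,-0.009,0,7],[-0.013,-0.0075,0,7],[-0.0135,-0.006,0,7],[-0.0145,-0.004,0,7],[-0.0145,-0.0025,0,7],[-0.015,-0.0005,0,7],[-0.015,0.0015,0,7],[-0.0145,0.003,0,7]]' | grep -E "eef|contact"
python3 -m inch '[[-0.014,0.005,0,7],[-0.0135,0.0065,0,7],[-0.0125,0.008,0,7],[-0.0115,0.0095,0,7],[-0.01,0.011,0,7],[-0.009,0.012,0,7],[-0.007,0.013,0,7],[-0.0055,0.014,0,7],[0,0,0,0],[0,0,0,0]]' | grep -E "eef|contact"
python3 - <<'E'
from h import *
from scipy.optimize import least_squares
p,y,o=state();print(p,y,o['t']); find(); plan(p,y,(.470,-.385,.2),-9.9,1)
s=bot.read_camera('side'); old=cv2.imread('lift_side.png'); t=bot.read_camera('top')['color'][:,:,::-1]; ot=cv2.imread('lift_top.png')
# picker shift versus the lifted picture (rod/hook patch)
for n,a,b,(x0,y0,x1,y1) in(('side hook',s['color'][:,:,::-1],old,(350,228,378,254)),('side rod',s['color'][:,:,::-1],old,(285,238,345,262)),('top rod',t,ot,(415,145,435,215))):
    ga,gb=[cv2.cvtColor(np.ascontiguousarray(i),cv2.COLOR_BGR2GRAY) for i in(a,b)]
    r=cv2.matchTemplate(ga[y0-10:y1+10,x0-10:x1+10],gb[y0:y1,x0:x1],cv2.TM_CCOEFF_NORMED); m=cv2.minMaxLoc(r); print(n,m[1],np.array(m[3])-10)
E
```

```text
eef_pos: [0.5185, -0.2766, 0.1948]
contact_force: [-0.9, 0.2, -1.1]
eef_pos: [0.4693, -0.3841, 0.1953]
contact_force: [0.0, 1.0, -1.9]
[ 0.46927029 -0.38406782  0.19525603] -9.76405311209313 19.25
orange 359 x [-0.1275 -0.0644  0.2589] y [-0.0287 -0.0015  0.0233]
green 149 x [-0.12   -0.1026 -0.0848] y [-0.0216 -0.0037  0.0139]
[[0.0009, 0.0008, -0.0047, 0.14]]
side hook 0.9578654170036316 [-1  3]
side rod 0.9921860694885254 [2 2]
top rod 0.9946378469467163 [-2  1]
```

The picker hasn't slipped in the grip. I'll lower it into the rest.

```bash
python3 -m inch '[[0.001,0.001,0.02,0.1],[0,0,0.03,0],[0,0,0.03,0],[0,0,0.03,0],[0,0,0.015,0],[0,0,0,0],[0,0,0,0],[0,0,0,0]]' | grep -E "eef|contact"
python3 -m inch '[[0,0,0.005,0],[0,0,0.005,0],[0,0,0.005,0],[0,0,0,0],[0,0,0,0]]' | grep -E "eef|contact"
python3 - <<'E'
from h import *
p,y,o=state();print(p,y,o['contact_force'],o['torque'],o['t'])
E
```

```text
eef_pos: [0.4713, -0.3867, 0.0729]
contact_force: [0.1, -0.2, -1.4]
eef_pos: [0.4703, -0.3859, 0.0561]
contact_force: [-0.3, 0.4, -1.6]
[ 0.47025556 -0.38592409  0.0560736 ] -10.02953449481236 [-0.26482443  0.39121346 -1.58973651] [-0.03035881 -0.0225719  -0.02231249] 20.7
```

```bash
python3 -m inch '[[0,0,0.0015,0],[0,0,0,0],[0,0,0,0]]' | grep -E "eef|contact"
python3 -m inch '[[0,0,0,0],[0,0,0,0],[0,0,0,0],[0,0,0,0],[0,0,0,0],[0,0,0,0],[0,0,0,0],[0,0,0,0],[0,0,0,0],[0,0,0,0]]' 0.0854
python3 -m inch '[[0,0,-0.01,0],[0,0,-0.02,0],[0,0,-0.03,0],[0,0,-0.04,0],[0,0,-0.04,0],[0,0,0,0],[0,0,0,0]]'
python3 - <<'E'
from h import *
p,y,o=state()
snap('top','x.png'); snap('side','y.png'); find()
t=cv2.imread('last_top.png').astype(int); s=cv2.imread('last_side.png').astype(int)
for n,i,f in(('top',t,(slice(150,290),slice(350,440))),('side',s,(slice(270,360),slice(200,390)))):
    j=i[f]; m=(j[...,2]>120)&(j[...,1]<90)&(j[...,0]<90); v,u=np.nonzero(m); v=v+f[0].start;u=u+f[1].start
    print(n,len(u),u.min(),u.max(),v.min(),v.max(),w(n,u.mean(),v.mean(),.057))
E
```

```text
eef_pos: [0.4704, -0.386, 0.0548]
contact_force: [-0.2, -0.2, -1.7]
t: 22.0
eef_pos: [0.4704, -0.3859, 0.0548]
tool_rot: [-0.0, 0.996, -0.087, -0.0]
contact_force: [-0.5, -0.5, 0.5]
gripper_width: 1.003
grasp_force: 0.0
t: 22.7
eef_pos: [0.4709, -0.3862, 0.1962]
tool_rot: [0.0, 0.996, -0.087, 0.001]
contact_force: [0.4, -0.6, -0.7]
gripper_width: 1.0
grasp_force: 0.0
orange 357 x [-0.1276 -0.0644  0.2589] y [-0.0287 -0.0014  0.0234]
green 149 x [-0.12   -0.1026 -0.0848] y [-0.0216 -0.0037  0.0139]
top 259 391 401 233 269 [ 0.4348005  -0.37811926  0.057     ]
side 569 229 277 305 327 [ 0.43781895 -0.38507245  0.057     ]
```

```bash
python3 - <<'E'
from h import *
a=cv2.imread('last_side.png',0); b=cv2.resize(cv2.imread('pics/side0.png',0),(512,384),interpolation=cv2.INTER_AREA)
x0,y0,x1,y1=220,283,372,330
r=cv2.matchTemplate(a[y0-8:y1+8,x0-8:x1+8],b[y0:y1,x0:x1],cv2.TM_CCOEFF_NORMED); m=cv2.minMaxLoc(r); print(m[1],np.array(m[3])-8)
print(bot.hand_in())
E
```

```text
0.7872182130813599 [-1 -2]
the job is handed in; nothing more can be done
None
```

The job is handed in. My last camera check put the carrier on the shelf about 82 mm outside the mouth (flatness not measured) and the picker back in its rest, at 22.8 s of the 58 s allowed. A rough image match of the rest area against the start was only 0.79, and hand-in returned no verdict.

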